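# Press the bottle scraper home in its cutout of the tool insert

## Task

The purple-handled bottle scraper is lying out on the worktop. Put it back in its own shaped cutout of the grey and yellow drawer insert, next to the red snips, handle in the part with the nubs and blade in the other end, the same way up as it lies now, and press the handle down past the nubs until it sits fully home on the floor of the cutout. Let go of it, and do not knock over or push about the things standing round the work.

Things in the scene. Friction and masses are not known exactly. Their poses are not given: they have to be found in the camera images.
- scraper: Loose bottle scraper lying flat, 152 x 31 x 23 mm, about 0.09 kg. Origin: on its underside below mid-length; z up, y lengthwise. Purple handle at +y: y = 3 to 76, 24 to 30 mm wide (x), 0 to 23 mm high. At -y a 7 mm shank (axis 12 mm up) and a flat blade, y = -40 to -76, 26 mm wide, 2 mm thick, 10 to 12 mm up. Only the handle touches the worktop.
- handle_grip (a point): Point fixed on the scraper at the middle of its handle (scraper y = 39 mm, 12 mm above its underside), 6 mm from its centre of mass. The handle is 28 mm wide (along scraper x) here: grasp it across, from above.
- insert: Rigid insert fixed to the worktop, 198 (x) by 214 mm (y), 20 mm high: yellow base 6 mm thick, grey banks 14 mm high on it round two cutouts along y. At x = -45 mm the scraper's, empty; at x = +50 red snips, fixed, below the banks' top. A finger channel (y = 21 to 57 mm) crosses it along x, down to the base. Origin: on the underside; x = -94 to 104, y = -107 to 107; z up.
- scraper_seat (a point): Where the scraper's origin lies when home, its axes along this point's (the insert's): on the yellow cutout floor, 6 mm above the worktop. Cutout in these axes: handle part 32 mm wide, y = 0 to 79, open to the finger channel at y = 21 to 57; shank slot 16 mm wide, y = -37 to 0, floor 5 mm up; blade part 34 mm wide, y = -80 to -37, floor 6 mm up. Banks rise 14 mm above this point.
- press_spot (a point): Point of the insert where the top of the handle's middle is when home (39 mm to +y of scraper_seat, 23 mm above it; 9 mm above the banks): press straight down here. Four smooth sprung black nubs (8 mm above the floor, at y = 13 and 65 of the seat, 22 mm apart) hold a scraper just laid in about 7 mm too high; 5 to 10 N pushes it past them to the floor, where it stays.
- bowl: Brown stoneware bowl, 129 mm wide, 57 mm high, bystander at the back. Origin under its centre.
- cup: Clear travel cup with orange cap, 66 mm wide, 160 mm high, bystander on the left. Origin under its centre.
- salt: Glass salt shaker with grey cap, 44 mm wide, 90 mm high, bystander on the left. Origin under its centre.
- spice_jar: Spice jar with green cap, 46 mm wide, 106 mm high, bystander on the right. Origin under its centre.

How it is judged:
By the outcome, as a careful person would: the job done as asked, in the order asked, and still so for the second after the job is handed in, with the robot touching nothing.
It also fails if it takes over 48 s, if anything falls off the work surface, if the arm or the gripper's body presses on something with over 40 N, if the wrist force passes 120 N, or if a joint passes its speed limit or range.

## Robot

A 6-joint arm with a two-finger parallel gripper is mounted at the origin on a cart in front of the work surface, level with it; the furniture and walls round the work are solid. World frame = base frame: x ahead of the robot, y to its left, z up, the work surface at z = 0. Lengths are in m, angles in degrees, forces in N, time in s.
With the tool pointing down it reaches from about 0.375 to 0.9 m from the base axis. Payload 3.1 kg.
Tool frame: the origin (TCP) lies midway between the tips of the shut fingers; the grasp point (between the pads) lies 19 mm behind it; z points along the fingers, y is the direction in which the jaws open and shut (so a half turn about z gives the same grasp; the last joint's range is limited). The gripper opens to 87 mm and grips with 3 to 60 N. Pads are 19 mm wide; open, the fingers measure 117 mm over their backs; the gripper's body (75 mm by 190 mm) begins 51 mm behind the grasp point.
Start: joints at [-75.946, 30.224, 82.088, -0, 67.689, -10.227], TCP at [0.257, -0.57, 0.223] pointing down, gripper open.
Joint ranges: [-176.69, 176.69], [-43.24, 126.21], [12.49, 139.97], [-82, 262], [0, 151.66], [-163.58, 163.58]. Speed limits (degrees/s): [159.86, 159.86, 180, 180, 180, 180].

## Interface

Orientations are given as a 3x3 rotation matrix whose columns are the frame's x, y, z axes.
In Python, from rig import status, vision, bot, models gives the robot as it stands.
- The arm moves only by the tool send_rows, never from a script. Its argument "moves" is a list of rows, each a list of 7 numbers: the shift along the tool's x, y, z in units of 25 mm (1.0 is 25 mm), then the turn, a rotation vector about the tool's x, y, z in units of 10 degrees (1.0 is 10 degrees), then the closure, from -1 (fully open) to 1 (shut), so that 0 is half open. In form: [[dx, dy, dz, rx, ry, rz, hand], ...]. A call has 1 to 12 rows; each row shifts and turns the commanded pose from where the row before left it, along the tool's axes as they then stand; what a row does not reach is not made up. A row lasts 1/8 s, in which the tool goes at most 62.5 mm and 10.7 degrees, less where a joint would pass 70% of its speed; a pose out of reach is approached as far as the arm can. A call is refused whole if a number of a shift passes 1 or a number of a turn 1, either way. A call with a gripper value outside its range is refused whole. The fingers move at their own pace and stop on an object; the grip force is fixed at half the most. Time passes only in rows, so rows that do not move let the fingers close. It gives the time, the measured TCP pose, the force and the opening at its end, in the units of the state.
- status.read_state(): the state, without advancing time (a new reading comes with each control period).
- vision.capture(name): name is "scene" or "top"; returns a dict with "img" (384x512x3 uint8, red, green, blue), "depth" (384x512 float32, m along the optical axis (not along the pixel's ray), 0 where there is no reading), "fx", "fy", "cx", "cy" (pixels), "distortion" ([k1, k2, p1, p2, k3] as OpenCV has them; the pictures are not rectified), "pose" (4x4, takes a point from camera to world coordinates). Camera axes: x right, y up, looking along -z (the intrinsics and any distortion apply to the point x, -y, -z); pixel columns grow to the right and rows downward; lengths in m; the calibration is good to about 2 mm. A picture is of the moment at which its call begins.
- bot.hand_in(): hands the job in, once; it reports no verdict.
Trained networks look in the newest picture that a camera, given by its name, has taken for a name from the list of things; names that differ only in an ending like _2 or _b are one class to them, and where a whole thing is asked for, a point or a joint stands for the part that bears it (a point fixed in the world has none). Each returns a list of dicts, best first, with "confidence" (0 to 1); they miss things now and then, are a little off and sometimes report something else, mostly with a low value. They report only what shows in the picture. A call takes as long as a camera call.
- models.masks_of(camera, name): "mask" (384x512 bool, what is visible of it) and "extent" ([left, top, right, bottom] in pixels, round what is visible of it).
- models.landmark_of(camera, name): "point" ([column, row] in pixels: a listed point, or the origin of a listed thing).
The state is a dict: "time_s": time; "joint_positions": joint angles; "qvel": joint speeds; "tau": joint torques, N m; "position": TCP position; "tcp_rot": TCP orientation; "force": force on the tool from outside, world axes, zero at the start; "moment": the same for the moment, N m; "opening": opening from 0.0 (shut) to 1.0 (fully open).
Only numpy, scipy, OpenCV 4.12 (cv2) and the standard library are available. Lean on these libraries where they do the work, as an engineer would, in place of code of your own. Each camera call takes 0.05 s, during which the arm holds its last target.

## Working session

There is one attempt and no reset: what is moved stays moved. The work goes in short steps, Python scripts to look and compute and a tool call to move; the robot and the scene stay as the last step left them, time stands still between calls to the robot, and variables do not carry over. Pictures are saved under pics/ and viewed, and the job is handed in when it is done.

Besides the shell and the picture viewer there is one more tool, called after "Call:" as a command line: name --pt "numbers of a row" for each row, then --argument value for the rest. send_rows: Moves the arm, as the interface text tells. Its arguments: {"type":"object","properties":{"moves":{"type":"array"}},"required":["moves"]}

```bash
mkdir -p pics
cat > h.py <<'E'
import numpy as np, cv2, sys
sys.path.insert(0,'.')
from rig import status, vision, bot, models
def K(c): return np.array([[c['fx'],0,c['cx']],[0,c['fy'],c['cy']],[0,0,1.]])
def ray(c,px):
    u=cv2.undistortPoints(np.array(px,float).reshape(-1,1,2),K(c),np.array(c['distortion'],float)).reshape(-1,2)
    return np.c_[u[:,0],-u[:,1],-np.ones(len(u))]
def atz(c,px,z):
    d=ray(c,px)@c['pose'][:3,:3].T; o=c['pose'][:3,3]
    return o+d*((z-o[2])/d[:,2])[:,None]
def bydepth(c,px):
    px=np.array(px,float).reshape(-1,2); i=np.round(px).astype(int)
    r=ray(c,px)*c['depth'][i[:,1],i[:,0]][:,None]
    return r@c['pose'][:3,:3].T+c['pose'][:3,3]
def proj(c,P):
    q=(np.array(P,float).reshape(-1,3)-c['pose'][:3,3])@c['pose'][:3,:3]
    q=q*[1,-1,-1]
    return cv2.projectPoints(q,np.zeros(3),np.zeros(3),K(c),np.array(c['distortion'],float))[0].reshape(-1,2)
def save(c,n): cv2.imwrite('pics/'+n,c['img'][:,:,::-1])
E
python3 - <<'E'
from h import *
s=status.read_state(); print(s['time_s'],s['position'],s['force'])
for n in ['top','scene']:
    c=vision.capture(n); save(c,n+'0.png'); print(n,c['pose'][:3,3].round(3))
    for k in ['scraper','handle_grip','scraper_seat','press_spot','insert','bowl','cup','salt','spice_jar']:
        r=models.landmark_of(n,k)
        if r: print(k,[(np.round(q['point'],1).tolist(),round(q['confidence'],2), bydepth(c,[q['point']]).round(3).tolist()) for q in r[:2]])
    m=models.masks_of(n,'scraper')
    if m:
        k=m[0]['mask']; v,u=np.nonzero(k); P=bydepth(c,np.c_[u,v]); print('mask',len(u),m[0]['confidence'],m[0]['extent'])
        ok=(c['depth'][v,u]>0); P=P[ok]; print(P.mean(0).round(4),P.min(0).round(3),P.max(0).round(3)); 
        w,V=np.linalg.eigh(np.cov(P[:,:2].T)); print(V[:,1],np.sqrt(w))
E
```

```text
0.0 [ 0.25683676 -0.56897083  0.22158223] [ 0.13275473  0.23938108 -0.62829826]
top [0.095 0.204 1.543]
scraper [([194.8, 222.9], 0.55, [[0.566, 0.282, -0.004]])]
handle_grip [([191.4, 234.1], 0.55, [[0.525, 0.302, 0.019]])]
scraper_seat [([297.8, 195.1], 0.67, [[0.546, -0.082, 0.002]])]
press_spot [([305.2, 201.6], 0.89, [[0.516, -0.098, 0.003]])]
insert [([286.1, 192.4], 0.58, [[0.562, -0.044, 0.022]]), ([193.8, 235.4], 0.58, [[0.517, 0.295, 0.024]])]
bowl [([237.7, 143.2], 0.86, [[0.797, 0.055, 0.005]])]
cup [([129.2, 240.1], 0.71, [[0.55, 0.491, 0.087]])]
salt [([148.9, 282.0], 0.59, [[0.403, 0.465, 0.08]])]
spice_jar [([191.6, 235.9], 0.49, [[0.518, 0.303, 0.021]])]
mask 3459 0.16 [257.5, 163.7, 317.1, 225.8]
[ 0.5616 -0.0439  0.0145] [ 0.431 -0.171 -0.007] [0.693 0.082 0.031]
[-0.91357641  0.40666711] [0.05648577 0.06225359]
scene [ 0.144 -0.842  1.027]
scraper [([222.1, 169.4], 0.46, [[0.547, 0.282, -0.002]])]
handle_grip [([216.7, 164.5], 0.61, [[0.533, 0.301, 0.017]])]
scraper_seat [([262.0, 227.8], 0.92, [[0.544, -0.085, 0.002]])]
press_spot [([254.2, 225.4], 0.96, [[0.524, -0.062, 0.003]])]
insert [([263.9, 219.2], 0.9, [[0.564, -0.062, 0.015]]), ([221.3, 166.4], 0.69, [[0.546, 0.284, 0.013]])]
bowl [([299.9, 183.6], 0.86, [[0.756, 0.003, 0.054]]), ([207.2, 142.5], 0.49, [[0.56, 0.48, 0.004]])]
cup [([208.1, 141.7], 0.56, [[0.565, 0.481, 0.006]])]
spice_jar [([283.4, 331.4], 0.69, [[0.411, -0.465, 0.024]])]
mask 101 0.62 [207.4, 157.4, 239.1, 173.0]
[0.5361 0.2869 0.0149] [0.49  0.274 0.002] [0.635 0.307 0.025]
[-0.9957598  -0.09199138] [0.0060936  0.04080982]
```

Run:
```python
import cv2,numpy as np
a=cv2.imread('pics/top0.png');b=cv2.imread('pics/scene0.png')
cv2.imwrite('pics/a0.png',cv2.resize(a[110:310,100:340],None,fx=3,fy=3,interpolation=cv2.INTER_CUBIC)[:600])
cv2.imwrite('pics/b0.png',cv2.resize(b[110:350,160:400],None,fx=2.5,fy=2.5,interpolation=cv2.INTER_CUBIC))
```

```text
(no output)
```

View pics/a0.png

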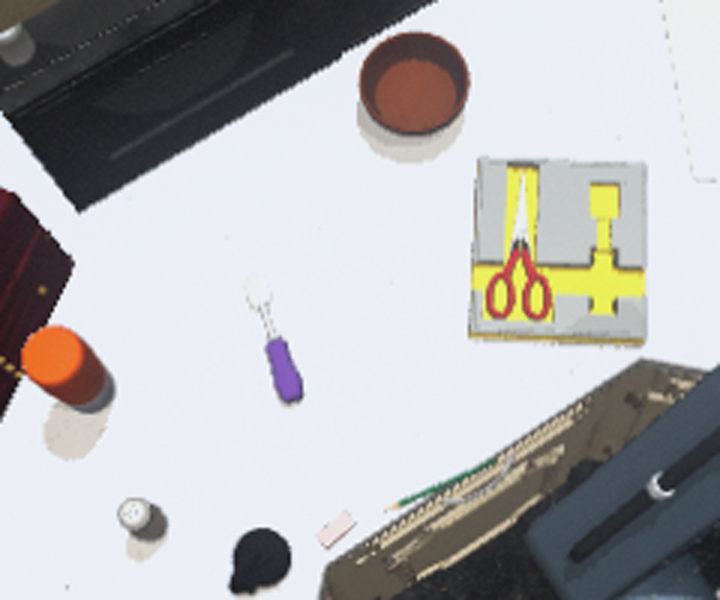

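View pics/b0.png

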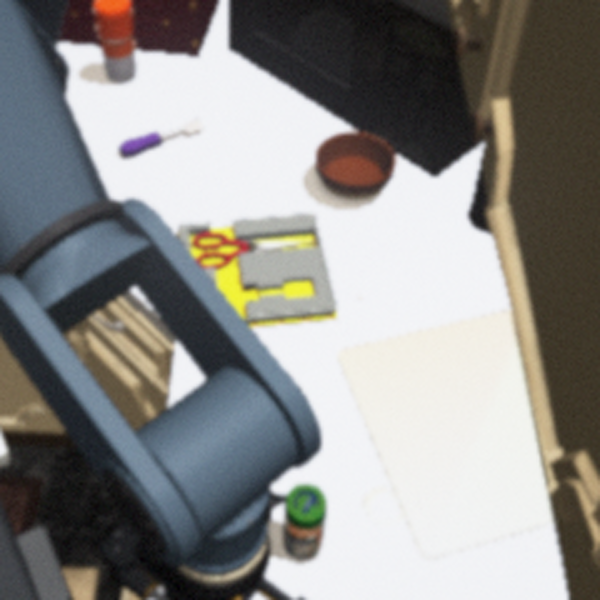

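View pics/scene0.png

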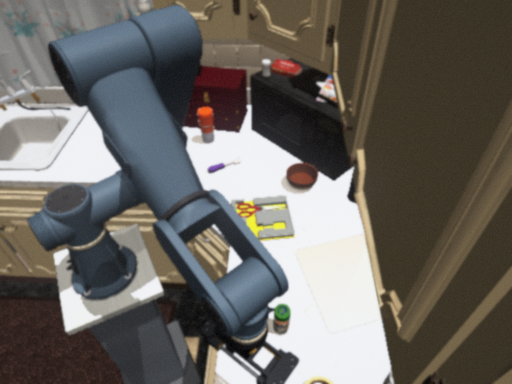

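The top image shows the scraper at about px (193,232), with its handle towards the robot. The insert is at about px (286,193), with the empty cutout on the right and its handle part towards the robot. Next I'll refine both poses by fitting their models to averaged images.

```bash
cat > fit.py <<'E'
from h import *
from scipy.optimize import minimize, least_squares
def avg(name,n):
    cs=[vision.capture(name) for _ in range(n)]
    c=dict(cs[-1]); c['f']=np.mean([k['img'].astype(float) for k in cs],0)
    d=np.array([k['depth'] for k in cs]); c['d']=np.median(d,0); return c
S=5
def grid(c,box):
    l,t,r,b=box
    o=(np.arange(S)+.5)/S-.5
    u=(np.arange(l,r)[:,None]+o).ravel(); v=(np.arange(t,b)[:,None]+o).ravel()
    U,V=np.meshgrid(u,v); sh=U.shape
    d=ray(c,np.c_[U.ravel(),V.ravel()])@c['pose'][:3,:3].T
    return d,sh
def ins(P,p,):
    ct,st=np.cos(p[2]),np.sin(p[2]); dx,dy=P[:,0]-p[0],P[:,1]-p[1]
    return ct*dx+st*dy, -st*dx+ct*dy
def R(x,y,a,b,c_,d): return (x>a)&(x<b)&(y>c_)&(y<d)
def hole(x,y):
    s=x+.045
    return R(s,y,-.016,.016,0,.079)|R(s,y,-.008,.008,-.037,.001)|R(s,y,-.017,.017,-.08,-.037)|((y>.021)&(y<.057))
def regions(c,d,p):
    o=c['pose'][:3,3]
    def at(z): return o+d*((z-o[2])/d[:,2])[:,None]
    body=lambda x,y:R(x,y,-.094,.104,-.107,.107)
    x,y=ins(at(.02),p); bt=body(x,y); top=bt&~hole(x,y); snip=bt&(x>0.012)&(x<.093)&(y>-.1)&(y<.1)
    x6,y6=ins(at(.006),p); x0,y0=ins(at(0.),p); x1,y1=ins(at(.013),p)
    side=(body(x0,y0)|body(x6,y6))
    lab=np.zeros(len(d),int)           # 0 worktop
    lab[side]=3                        # base sides
    mid=body(x1,y1)|body(x6,y6)
    fl=body(x6,y6)&hole(x6,y6)&hole(x,y); 
    lab[body(x6,y6)]=4                 # walls
    lab[fl]=2; lab[top]=1
    return lab,snip
def model(c,d,sh,p,box):
    lab,sn=regions(c,d,p)
    A=np.stack([(lab==k).reshape(sh[0]//S,S,sh[1]//S,S).mean((1,3)) for k in range(5)],-1)
    W=(sn.reshape(sh[0]//S,S,sh[1]//S,S).mean((1,3))==0)
    return A,W
def cost(p,c,d,sh,box,full=False):
    A,W=model(c,d,sh,p,box); l,t,r,b=box
    I=c['f'][t:b,l:r]; A2=A[W]; Y=I[W]
    co=np.linalg.lstsq(A2,Y,rcond=None)[0]; e=Y-A2@co
    if full: return A@co,W,np.abs(e).mean(),co
    return np.minimum(np.abs(e),60).__pow__(2).mean()
E
python3 - <<'E'
from fit import *
import pickle
C={n:avg(n,6) for n in ['top','scene']}
pickle.dump(C,open('C.pkl','wb'))
import math
for n,off in (('top',(0,0)),('scene',(0,0))):
    c=C[n]
    p0=np.array([.562,-.044,math.pi/2+0.0]); p0[2]=math.radians(90)
    # insert x axis = world +y, y axis = world -x : angle 90
    q=proj(c,[[.562+a*.125,-.044+b*.125,.01] for a in(-1,1) for b in (-1,1)])
    box=[int(q[:,0].min()),int(q[:,1].min()),int(q[:,0].max())+1,int(q[:,1].max())+1]
    d,sh=grid(c,box)
    best=None
    for a in (-6,-3,0,3,6):
        x0=p0+[0,0,math.radians(a)]
        r=minimize(cost,x0,args=(c,d,sh,box),method='Nelder-Mead',options=dict(initial_simplex=[x0,x0+[.008,0,0],x0+[0,.008,0],x0+[0,0,.04]],xatol=1e-4,fatol=1e-2))
        if best is None or r.fun<best.fun: best=r
    M,W,e,co=cost(best.x,c,d,sh,box,True)
    print(n,best.x[:2].round(4),np.degrees(best.x[2]).round(2),best.fun,e,box); print(co.round())
    l,t,rr,b=box
    im=np.hstack([c['f'][t:b,l:rr],np.clip(M,0,255)])
    cv2.imwrite(f'pics/fit_{n}.png',cv2.resize(im[:,:,::-1].astype(np.uint8),None,fx=5 if n=='top' else 5,fy=5,interpolation=cv2.INTER_NEAREST))
E
```

```text
top [ 0.5636 -0.0505] 68.91 306.87866779474956 15.44037825316341 [239, 151, 334, 239]
[[226. 229. 234.]
 [190. 195. 193.]
 [225. 227.  90.]
 [196. 175. 115.]
 [139. 121.  78.]]
scene [ 0.473  -0.0416] 87.07 1528.5328848634922 43.209875286615095 [216, 185, 309, 255]
[[206. 208. 203.]
 [152. 154. 129.]
 [ 72.  75.  56.]
 [111. 112. 100.]
 [127. 129. 106.]]
```

Run:
```python
from fit import *
import pickle,math
C=pickle.load(open('C.pkl','rb'))
c=C['top']
q=np.array([(478,157),(647,163),(645,345),(470,337)])/3+[100,110]
print(atz(c,q,.02).round(3))
P=atz(c,q,.02); e=P[3]-P[0]+P[2]-P[1]; ang0=math.atan2(e[1],e[0])-math.pi/2  # insert y axis dir
ctr=P.mean(0)
print(np.degrees(ang0),ctr)
res={}
for n in ('top','scene'):
    c=C[n]
    p0=np.array([ctr[0],ctr[1],ang0])
    q=proj(c,[[ctr[0]+a*.135,ctr[1]+b*.135,.01] for a in(-1,1) for b in (-1,1)])
    box=[int(q[:,0].min()),int(q[:,1].min()),int(q[:,0].max())+1,int(q[:,1].max())+1]
    if n=='scene': box=[230,190,300,242]
    d,sh=grid(c,box)
    best=None
    for a in (-4,0,4):
        x0=p0+[-.005,0,math.radians(a)]
        r=minimize(cost,x0,args=(c,d,sh,box),method='Nelder-Mead',options=dict(initial_simplex=[x0,x0+[.008,0,0],x0+[0,.008,0],x0+[0,0,.04]],xatol=1e-4,fatol=1e-2))
        if best is None or r.fun<best.fun: best=r
    M,W,e,co=cost(best.x,c,d,sh,box,True)
    print(n,best.x[:2].round(4),np.degrees(best.x[2]).round(2),best.fun,e,box); print(co.round())
    l,t,rr,b=box
    im=np.hstack([c['f'][t:b,l:rr],np.clip(M,0,255)])
    cv2.imwrite(f'pics/fit2_{n}.png',cv2.resize(im[:,:,::-1].astype(np.uint8),None,fx=4,fy=4,interpolation=cv2.INTER_NEAREST))
```

```text
[[ 0.697  0.007  0.02 ]
 [ 0.627 -0.177  0.02 ]
 [ 0.424 -0.097  0.02 ]
 [ 0.495  0.084  0.02 ]]
68.880882550095 [ 0.56056039 -0.04592302  0.02      ]
top [ 0.5638 -0.0506] 68.97 439.5094908610988 20.638761191306184 [237, 148, 338, 243]
[[222. 225. 230.]
 [190. 195. 194.]
 [225. 227.  89.]
 [198. 175. 110.]
 [138. 121.  79.]]
scene [ 0.5572 -0.0504] 70.31 991.4156683008157 32.176932197649975 [230, 190, 300, 242]
[[226. 227. 230.]
 [150. 154. 152.]
 [195. 202.  97.]
 [207. 204. 161.]
 [142. 141.  84.]]
```

View pics/fit2_top.png

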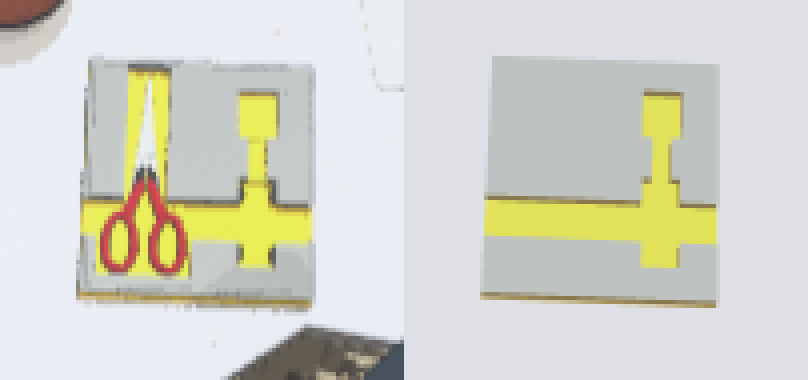

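View pics/fit2_scene.png

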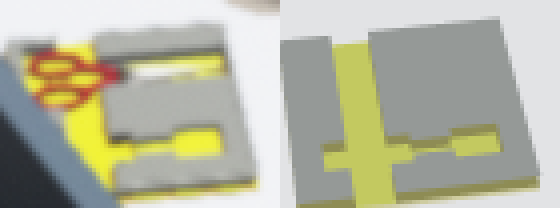

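Run:
```python
from fit import *
import pickle,math
C=pickle.load(open('C.pkl','rb'))
for n,box,bl in (('top',[170,185,215,255],None),('scene',[200,150,250,180],None)):
    c=C[n]; l,t,r,b=box; I=c['f'][t:b,l:r]
    # purpleness: deficit of green
    w=np.clip((I[...,2]+I[...,0])/2-I[...,1],0,None); w[w<12]=0
    V,U=np.mgrid[t:b,l:r]
    m=np.array([(w*U).sum(),(w*V).sum()])/w.sum()
    g=atz(c,m,.012)[0]
    P=atz(c,np.c_[U.ravel(),V.ravel()],.012); ww=w.ravel()
    mu=(P*ww[:,None]).sum(0)/ww.sum(); cov=((P-mu)[:,:2].T*ww)@(P-mu)[:,:2]/ww.sum()
    ev,E=np.linalg.eigh(cov); print(n,m.round(2),g.round(4),np.sqrt(ev),'axis deg',np.degrees(math.atan2(E[1,1],E[0,1])))
    s=10 if n=='scene' else 8
    cv2.imwrite(f'pics/scr_{n}.png',cv2.resize(I[:,:,::-1].astype(np.uint8),None,fx=s,fy=s,interpolation=cv2.INTER_NEAREST))
```

```text
top [194.28 233.16] [0.5271 0.2921 0.012 ] [0.00682521 0.0197711 ] axis deg -178.32682309605073
scene [215.46 166.85] [0.5238 0.2946 0.012 ] [0.00906127 0.01900078] axis deg -176.84927433109388
```

View pics/scr_top.png

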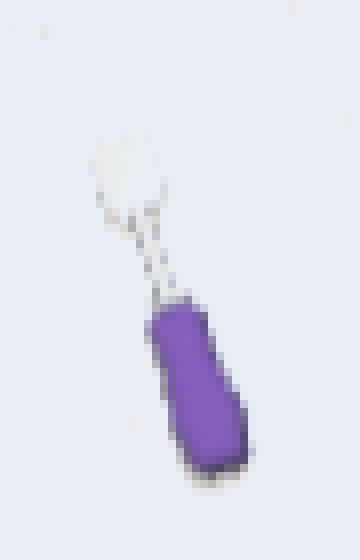

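View pics/scr_scene.png

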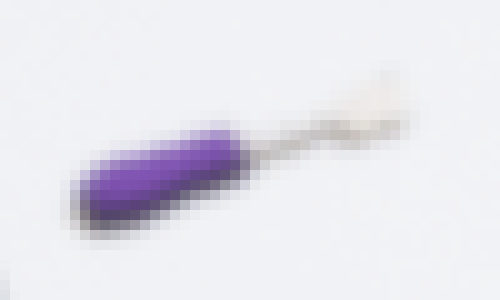

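Run:
```python
from fit import *
import pickle,math
C=pickle.load(open('C.pkl','rb'))
for n,hp,b in (('top',(194.28,233.16),(186,207.5)),('scene',(215.46,166.85),(237.5,161))):
    c=C[n]; H=atz(c,hp,.012)[0];B=atz(c,b,.011)[0]; e=H-B
    print(n,B.round(4),np.linalg.norm(e[:2]).round(4),np.degrees(math.atan2(e[1],e[0])).round(2))
s=status.read_state(); print(s['time_s'],np.round(s['tcp_rot'],4).tolist(),s['position'],s['joint_positions'])
```

```text
top [0.6225 0.2943 0.011 ] 0.0954 -178.69
scene [0.6227 0.2865 0.011 ] 0.0992 175.29
1.7 [[0.9115, 0.4113, -0.0001], [0.4113, -0.9115, -0.0], [-0.0001, -0.0, -1.0]] [ 0.25701957 -0.56966865  0.22255336] [-7.59452234e+01  3.02223067e+01  8.20891178e+01 -3.70434994e-03
  6.76884751e+01 -1.02293182e+01]
```

Call:
send_rows --pt "0 0 0 0 0 0.81 -1" --pt "0 0 0 0 0 0.81 -1" --pt "0 0 0 0 0 0.81 -1" --pt "1 -1 0 0 0 0 -1" --pt "1 -1 0 0 0 0 -1" --pt "1 -1 0 0 0 0 -1" --pt "1 -1 0 0 0 0 -1" --pt "1 -1 0 0 0 0 -1" --pt "1 -1 0 0 0 0 -1" --pt "1 -1 0 0 0 0 -1" --pt "1 -1 0 0 0 0 -1" --pt "1 -1 0 0 0 0 -1"

```text
time_s: 3.2
position: [0.4829, -0.3439, 0.2226]
tcp_rot: [[1.0, -0.0, 0.0], [-0.0, -1.0, -0.0], [0.0, 0.0, -1.0]]
force: [0.2, -0.4, 0.8]
opening: 0.997
```

Call:
send_rows --pt "1 -1 0 0 0 0 -1" --pt "0.8 -1 0 0 0 0 -1" --pt "0 -1 0 0 0 0 -1" --pt "0 -1 0 0 0 0 -1" --pt "0 -1 0 0 0 0 -1" --pt "0 -1 0 0 0 0 -1" --pt "0 -1 0 0 0 0 -1" --pt "0 -1 0 0 0 0 -1" --pt "0 -1 0 0 0 0 -1" --pt "0 -1 0 0 0 0 -1" --pt "0 -1 0 0 0 0 -1" --pt "0 -1 0 0 0 0 -1"

```text
time_s: 4.7
position: [0.5264, -0.0435, 0.2227]
tcp_rot: [[1.0, -0.001, -0.0], [-0.001, -1.0, -0.0], [-0.0, 0.0, -1.0]]
force: [-0.1, -1.1, 1.3]
opening: 1.002
```

Call:
send_rows --pt "0 -1 0 0 0 0 -1" --pt "0 -1 0 0 0 0 -1" --pt "0 -1 0 0 0 0 -1" --pt "0 -1 0 0 0 0 -1" --pt "0 -1 0 0 0 0 -1" --pt "0 -1 0 0 0 0 -1" --pt "0 -1 0 0 0 0 -1" --pt "0 -1 0 0 0 0 -1" --pt "0 -1 0 0 0 0 -1" --pt "0 -1 0 0 0 0 -1" --pt "0 -1 0 0 0 0 -1" --pt "0 -1 0 0 0 0 -1"

```text
time_s: 6.2
position: [0.5263, 0.256, 0.2227]
tcp_rot: [[1.0, -0.001, -0.0], [-0.001, -1.0, -0.0], [-0.0, 0.0, -1.0]]
force: [0.5, -0.4, -0.0]
opening: 1.001
```

Run:
```python
from fit import *
import pickle
s=status.read_state(); print(s['time_s'],np.round(s['tcp_rot'],3).tolist(),s['position'],s['joint_positions'].round(1) if hasattr(s['joint_positions'],'round') else s['joint_positions'])
C={n:avg(n,4) for n in ['top','scene']}
pickle.dump(C,open('C1.pkl','wb'))
a=[cv2.resize(C['top']['f'][130:260,170:340].astype(np.uint8),None,fx=3,fy=3),]
cv2.imwrite('pics/t1.png',a[0][:,:,::-1])
cv2.imwrite('pics/s1.png',cv2.resize(C['scene']['f'][110:260,150:330].astype(np.uint8),None,fx=4,fy=4)[:,:,::-1])
```

```text
6.2 [[1.0, -0.001, -0.0], [-0.001, -1.0, -0.0], [-0.0, 0.0, -1.0]] [0.52632885 0.25604644 0.2227135 ] [ 15.   27.1  87.9  -0.   65.  105.1]
```

View pics/t1.png

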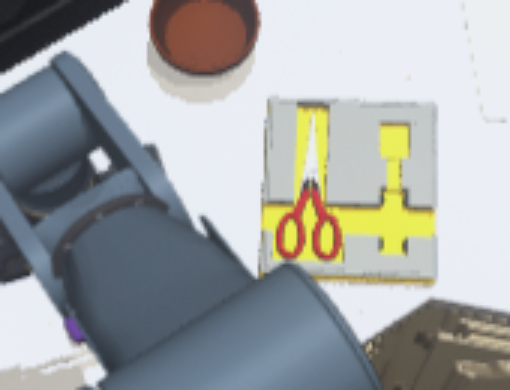

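View pics/s1.png

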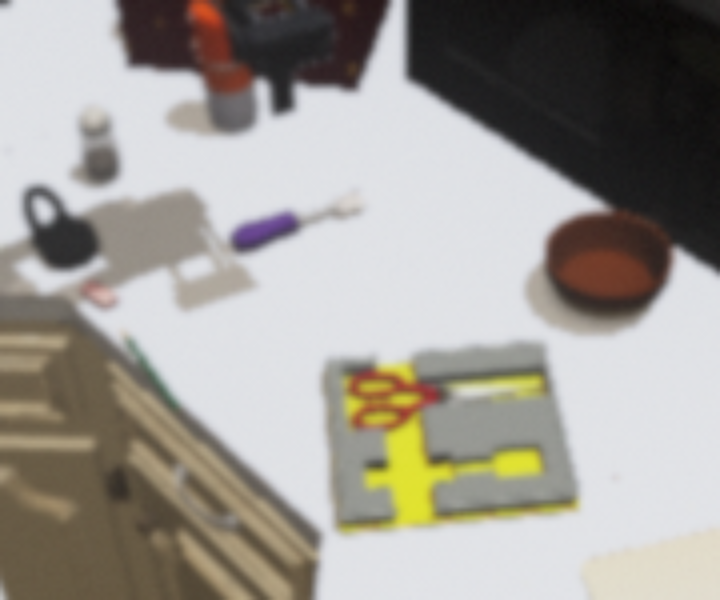

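The arm no longer blocks the insert in the scene view. I'll refit it there, and fit a 3D silhouette model to the scraper.

```bash
cat > f2.py <<'E'
from fit import *
import pickle,math
C0=pickle.load(open('C.pkl','rb'));C1=pickle.load(open('C1.pkl','rb'))
def fitins(c,box):
    d,sh=grid(c,box); best=None
    for a in (-2,2):
        x0=np.array([.562,-.050,math.radians(69+a)])
        r=minimize(cost,x0,args=(c,d,sh,box),method='Nelder-Mead',options=dict(initial_simplex=[x0,x0+[.006,0,0],x0+[0,.006,0],x0+[0,0,.04]],xatol=1e-4,fatol=1e-2))
        if best is None or r.fun<best.fun: best=r
    return best.x
if __name__=='__main__':
    for nm,c,box in (('top0',C0['top'],[250,155,324,217]),('scene1',C1['scene'],[226,191,300,246])):
        p=fitins(c,box); M,W,e,co=cost(p,c,*grid(c,box),box,True)
        print(nm,p[:2].round(4),np.degrees(p[2]).round(2),e)
        l,t,rr,b=box
        im=np.hstack([c['f'][t:b,l:rr],np.clip(M,0,255)])
        cv2.imwrite(f'pics/f3_{nm}.png',cv2.resize(im[:,:,::-1].astype(np.uint8),None,fx=5,fy=5,interpolation=cv2.INTER_NEAREST))
    # scraper handle: superellipse-ish silhouette: hull of points
    def hull(c,p,sz):
        cs,sn=math.cos(p[2]),math.sin(p[2])
        # outline: (y,halfw) along handle
        ys=np.array([3,6,20,39,55,70,76]);hw=np.array([10,12.5,13,14,15,14.5,10])
        pts=[]
        for y,h in zip(ys,hw):
            for x,z in ((h,6),(h,16),(h*.6,23),(h*.6,0)): 
                for s in(-1,1): pts.append((s*x/1000,y/1000,z/1000))
        q=np.array(pts); X=p[0]+cs*q[:,0]-sn*(q[:,1]-.0395); Y=p[1]+sn*q[:,0]+cs*(q[:,1]-.0395)
        uv=proj(c,np.c_[X,Y,q[:,2]])
        im=np.zeros((sz[3]-sz[1],sz[2]-sz[0]),np.uint8); im=np.zeros((im.shape[0]*8,im.shape[1]*8),np.uint8)
        h=cv2.convexHull(((uv-[sz[0],sz[1]]+.5)*8).astype(np.float32))
        cv2.fillConvexPoly(im,(h*16).astype(np.int32),255,shift=4)
        return im.reshape(sz[3]-sz[1],8,sz[2]-sz[0],8).mean((1,3))/255
    for nm,c,box in (('top0',C0['top'],[180,215,210,250]),('scene0',C0['scene'],[203,153,232,178]),('scene1',C1['scene'],[203,158,229,176])):
        l,t,r,b=box; I=c['f'][t:b,l:r]
        def f(p,full=False):
            m=hull(c,p,box); m=cv2.GaussianBlur(m,(0,0),.5)
            A=np.stack([m.ravel(),1-m.ravel()],1); Y=I.reshape(-1,3)
            co=np.linalg.lstsq(A,Y,rcond=None)[0]; e=Y-A@co
            return (e**2).mean()
        best=None
        for a in (170,180,190):
            x0=np.array([.526,.293,math.radians(a-90)])
            rr=minimize(f,x0,method='Nelder-Mead',options=dict(initial_simplex=[x0,x0+[.006,0,0],x0+[0,.006,0],x0+[0,0,.08]],xatol=1e-4,fatol=1e-2))
            if best is None or rr.fun<best.fun: best=rr
        print('scr',nm,best.x[:2].round(4),np.degrees(best.x[2]).round(1)+90,best.fun)
E
python3 f2.py
```

```text
top0 [ 0.563  -0.0503] 69.34 6.029190817395126
scene1 [ 0.5584 -0.0503] 69.31 8.81307630749624
scr top0 [0.5271 0.2926] 180.9 107.53721145953293
scr scene0 [0.5236 0.2903] 182.3 150.34884877616534
scr scene1 [0.5231 0.2904] 182.0 266.61928231447916
```

```bash
python3 -c "
import cv2,numpy as np
a=cv2.imread('pics/f3_top0.png');b=cv2.imread('pics/f3_scene1.png')
w=max(a.shape[1],b.shape[1]);p=lambda x:cv2.copyMakeBorder(x,0,0,0,w-x.shape[1],0)
cv2.imwrite('pics/f3.png',np.vstack([p(a),p(b)]))"
```

```text
(no output)
```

View pics/f3.png

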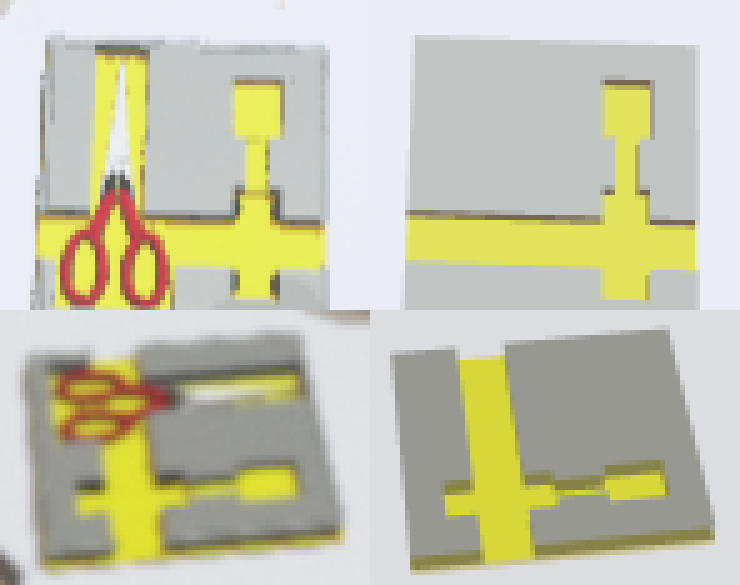

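Both fits agree on angle, and they share the same camera offset of about 4 mm in x. I'm taking the averages: scraper handle at (0.525, 0.2915), axis about 181°, and insert at (0.5607, -0.0503), 69.3°. I'll grasp now.

Call:
send_rows --pt "-0.05 -0.71 0 0 0 -0.13 -1" --pt "0 -0.71 0 0 0 0 -1" --pt "0 0 1 0 0 0 -1" --pt "0 0 1 0 0 0 -1" --pt "0 0 1 0 0 0 -1" --pt "0 0 1 0 0 0 -1" --pt "0 0 1 0 0 0 -1" --pt "0 0 1 0 0 0 -1" --pt "0 0 0.8 0 0 0 -1" --pt "0 0 0.6 0 0 0 -1" --pt "0 0 0.6 0 0 0 -0.5" --pt "0 0 0.3 0 0 0 -0.3"

```text
time_s: 8.1
position: [0.5254, 0.2909, 0.0142]
tcp_rot: [[1.0, 0.023, -0.001], [0.023, -1.0, -0.0], [-0.001, 0.0, -1.0]]
force: [0.3, 0.2, -0.3]
opening: 0.852
```

Run:
```python
from fit import *
c=vision.capture('scene'); s=status.read_state(); print(s['position'],s['force'],s['opening'])
cv2.imwrite('pics/s2.png',cv2.resize(c['img'][130:190,190:260],None,fx=8,fy=8,interpolation=cv2.INTER_CUBIC)[:,:,::-1])
```

```text
[0.52505743 0.2907231  0.01364682] [-0.06451158 -0.37967849 -1.15685284] 0.8122553899245452
```

View pics/s2.png

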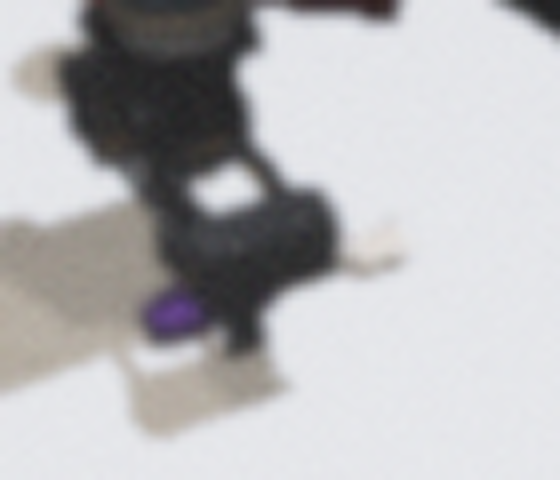

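Call:
send_rows --pt "0 0 0.2 0 0 0 -0.3" --pt "0 0 0.2 0 0 0 -0.3" --pt "0 0 0 0 0 0 0" --pt "0 0 0 0 0 0 0.3" --pt "0 0 0 0 0 0 1" --pt "0 0 0 0 0 0 1" --pt "0 0 0 0 0 0 1" --pt "0 0 0 0 0 0 1"

```text
time_s: 9.15
position: [0.5258, 0.2909, 0.0053]
tcp_rot: [[1.0, 0.022, 0.0], [0.022, -1.0, 0.0], [0.0, -0.0, -1.0]]
force: [-1.2, 1.6, 1.5]
opening: 0.331
```

Call:
send_rows --pt "0 0 -0.5 0 0 0 1" --pt "0 0 -1 0 0 0 1" --pt "0 0 -1 0 0 0 1" --pt "0 0 -1 0 0 0 1" --pt "-0.2 1 0 0 0 0 1" --pt "-0.2 1 0 0 0 0 1" --pt "-0.2 1 0 0 0 0 1" --pt "-0.2 1 0 0 0 0 1" --pt "-0.2 1 0 0 0 0 1" --pt "0 1 0 0 0 0 1" --pt "0 1 0 0 0 0 1" --pt "0 1 0 0 0 0 1"

```text
time_s: 10.65
position: [0.5051, 0.0893, 0.0931]
tcp_rot: [[1.0, 0.023, 0.0], [0.023, -1.0, -0.0], [0.0, 0.0, -1.0]]
force: [-0.4, 0.2, -1.5]
opening: 0.326
```

Call:
send_rows --pt "0 1 0 0 0 0 1" --pt "0 1 0 0 0 0 1" --pt "0 1 0 0 0 0 1" --pt "0 1 0 0 0 0 1" --pt "0 1 0 0 0 0 1" --pt "0 1 0 0 0 0 1" --pt "0 0.75 0 0 0 0 1" --pt "0 0 0 0 0 0.75 1" --pt "0 0 0 0 0 0.75 1" --pt "0 0 0 0 0 0.7 1" --pt "0 0 0 0 0 0 1" --pt "0 0 0 0 0 0 1"

```text
time_s: 12.15
position: [0.5089, -0.0785, 0.0927]
tcp_rot: [[0.936, -0.352, 0.0], [-0.352, -0.936, -0.0], [0.0, -0.0, -1.0]]
force: [-0.7, -0.5, -1.4]
opening: 0.332
```

Run:
```python
from fit import *
import pickle
s=status.read_state(); print(s['time_s'],np.round(s['tcp_rot'],3).tolist(),s['position'],s['force'],s['opening'])
C={n:avg(n,3) for n in ['top','scene']}
pickle.dump(C,open('C2.pkl','wb'))
cv2.imwrite('pics/t3.png',cv2.resize(C['top']['f'][130:250,220:350].astype(np.uint8),None,fx=5,fy=5)[:,:,::-1])
cv2.imwrite('pics/s3.png',cv2.resize(C['scene']['f'][150:270,190:330].astype(np.uint8),None,fx=5,fy=5)[:,:,::-1])
```

```text
12.15 [[0.936, -0.352, 0.0], [-0.352, -0.936, -0.0], [0.0, -0.0, -1.0]] [ 0.50888598 -0.07848406  0.09268534] [-0.67736891 -0.48296118 -1.35790821] 0.331745033686642
```

View pics/t3.png

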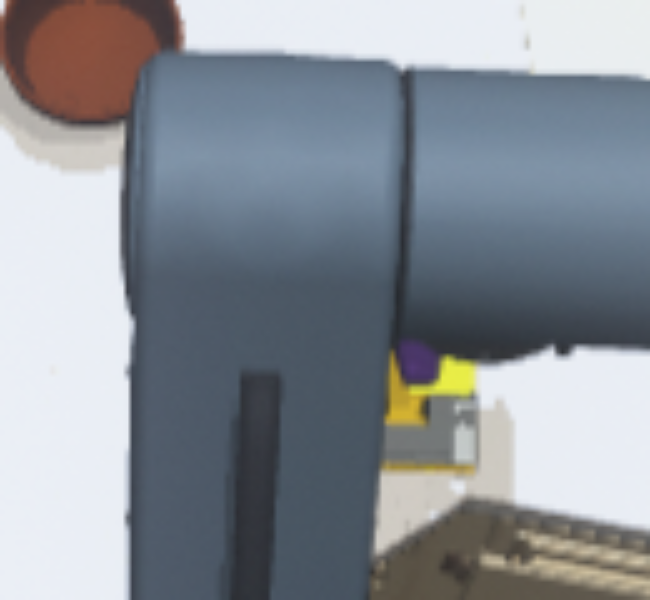

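View pics/s3.png

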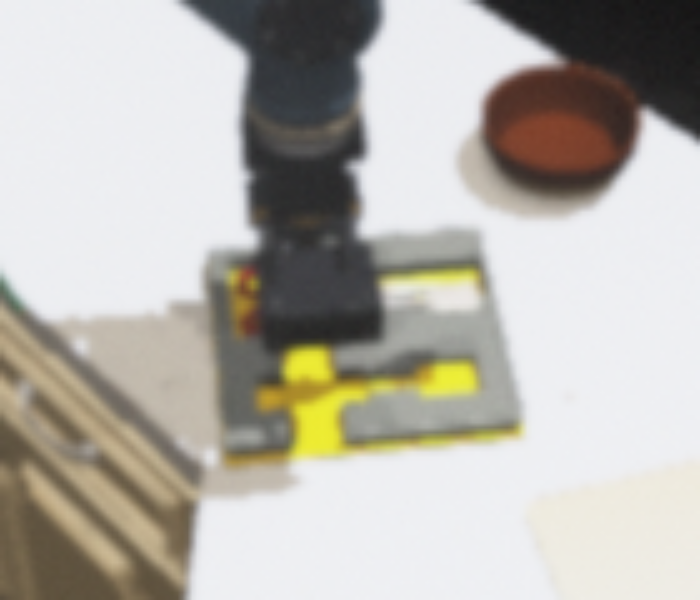

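```bash
cat > ov.py <<'E'
from fit import *
def overlay(c,o,ang,crop,k,fn,roll=0):
    l,t,r,b=crop; im=cv2.resize(c['f'][t:b,l:r].astype(np.uint8),None,fx=k,fy=k,interpolation=cv2.INTER_CUBIC)[:,:,::-1].copy()
    yd=np.array([np.cos(ang),np.sin(ang),0]);xd=np.array([np.sin(ang),-np.cos(ang),0])
    def poly(pts,col):
        P=[o+xd*x/1e3+yd*y/1e3+np.array([0,0,z/1e3]) for x,y,z in pts]
        q=((proj(c,P)-[l,t]+.5)*k).astype(int); cv2.polylines(im,[q.reshape(-1,1,2)],True,col,1)
    poly([(-13,-40,11),(13,-40,11),(13,-76,11),(-13,-76,11)],(0,0,255))
    poly([(-12,3,12),(-15,55,12),(-12,76,12),(12,76,12),(15,55,12),(12,3,12)],(0,255,0))
    cv2.imwrite(fn,im)
E
python3 - <<'E'
from ov import *
import pickle
C=pickle.load(open('C2.pkl','rb')); a=np.radians(159.4)
o=np.array([.5087,-.0785,.0925-.0045])-np.array([np.cos(a),np.sin(a),0])*.039
overlay(C['scene'],o,a,[230,180,310,245],9,'pics/o_s.png')
overlay(C['top'],o,a,[280,180,330,230],9,'pics/o_t.png')
E
```

```text
(no output)
```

View pics/o_s.png

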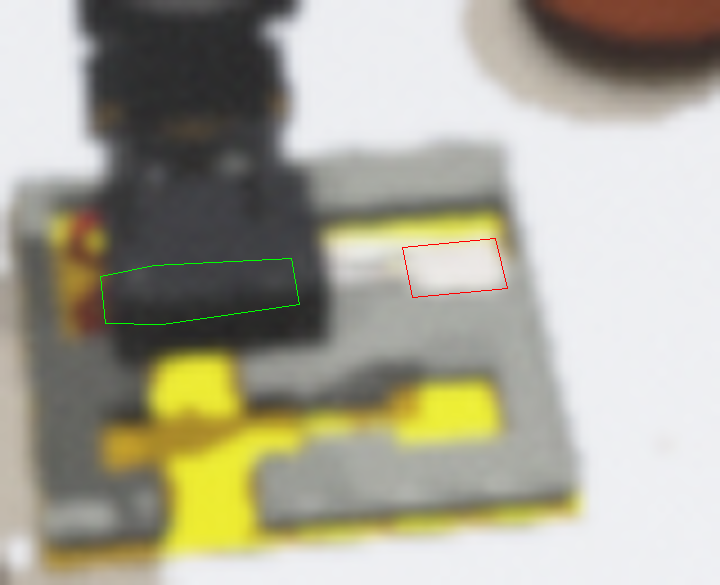

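View pics/o_t.png

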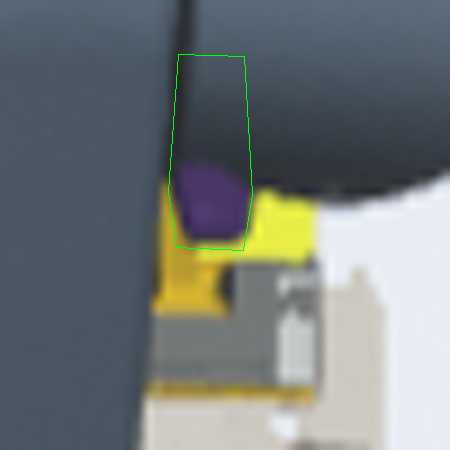

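The scraper is held level and lies where predicted, perhaps 2 mm further towards the blade. I'll correct for that, go down to just above the banks and look again.

Call:
send_rows --pt "-0.08 0 0.8 0 0 0 1" --pt "0 0 0.8 0 0 0 1" --pt "0 0 0.65 0 0 0 1" --pt "0 0 0 0 0 0 1" --pt "0 0 0 0 0 0 1"

```text
time_s: 13.08
position: [0.5074, -0.0779, 0.0366]
tcp_rot: [[0.935, -0.354, 0.001], [-0.354, -0.935, -0.0], [0.001, -0.0, -1.0]]
force: [-0.8, 0.7, -0.2]
opening: 0.333
```

Run:
```python
from ov import *
import pickle
s=status.read_state(); p=s['position'];print(s['time_s'],np.round(s['tcp_rot'],3).tolist(),p,s['force'],s['opening'])
C={n:avg(n,3) for n in ['top','scene']}
pickle.dump(C,open('C3.pkl','wb'))
a=np.radians(159.4)
o=np.array(p)-[0,0,.0045]-np.array([np.cos(a),np.sin(a),0])*.039
overlay(C['scene'],o,a,[230,180,310,245],9,'pics/o_s2.png')
overlay(C['top'],o,a,[280,180,330,230],9,'pics/o_t2.png')
```

```text
13.075 [[0.935, -0.354, 0.001], [-0.354, -0.935, -0.0], [0.001, -0.0, -1.0]] [ 0.50738216 -0.07787058  0.03655197] [-0.83973673  0.68778556 -0.15613003] 0.33264823271856625
```

View pics/o_s2.png

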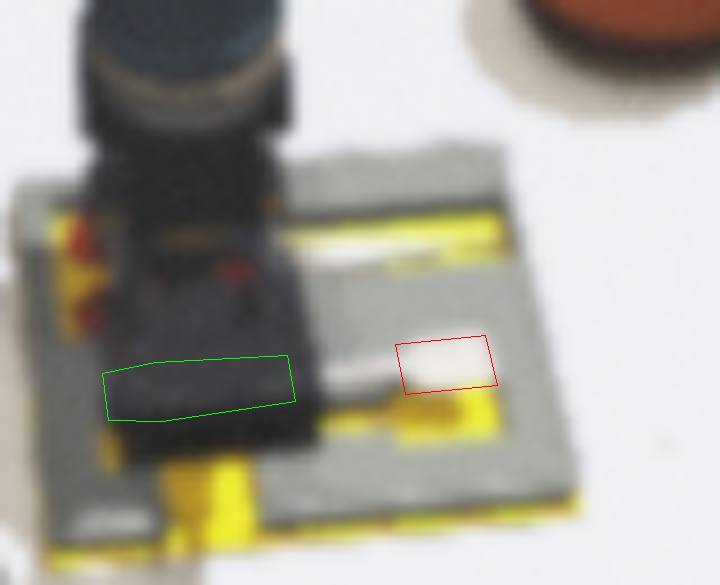

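View pics/o_t2.png

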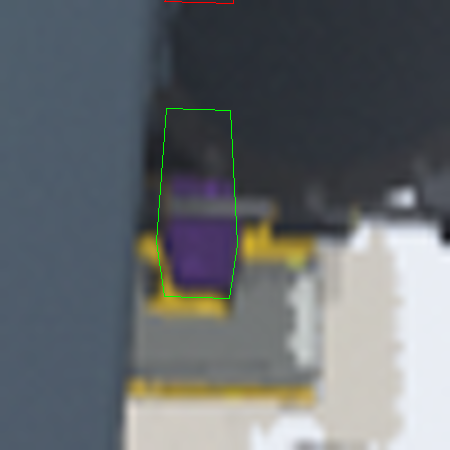

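Run:
```python
from ov import *
import pickle
C=pickle.load(open('C3.pkl','rb'))
for n,ix,crop in (('scene',(.5584,-.0503),[265,205,295,235]),('top',(.563,-.0503),[290,195,315,225])):
    t=np.radians(69.3); R_=np.array([[np.cos(t),-np.sin(t)],[np.sin(t),np.cos(t)]])
    seat=np.array([*(np.array(ix)+R_@[-.045,0]),.0366-.0045])
    overlay(C[n],seat,t+np.pi/2,crop,18,f'pics/tg_{n}.png')
    print(n,seat, seat[:2]+R_@[0,.039])
```

```text
scene [ 0.54249363 -0.09239498  0.0321    ] [ 0.50601131 -0.07860946]
top [ 0.54709363 -0.09239498  0.0321    ] [ 0.51061131 -0.07860946]
```

View pics/tg_scene.png

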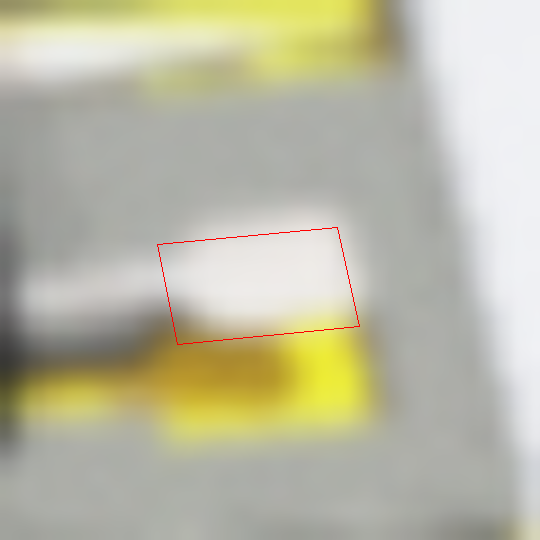

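View pics/tg_top.png

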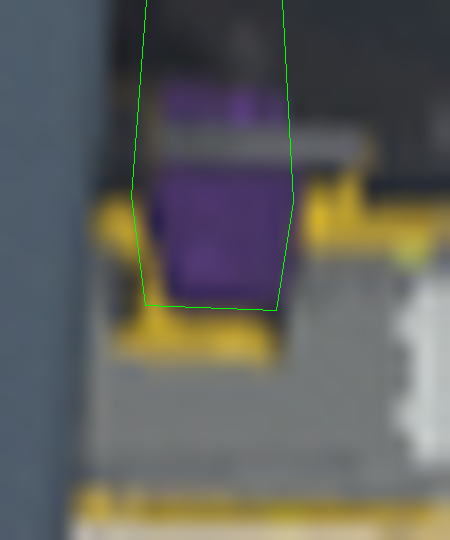

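```bash
cat > bf.py <<'E'
from fit import *
import pickle,math
C1=pickle.load(open('C1.pkl','rb'))
def fitblade(c,tcp,box,zoff=-.0045+.011,L=None,fixang=None):
    l,t,r,b=box; I=c['f'][t:b,l:r]; B=C1['scene']['f'][t:b,l:r]
    def mask(p):
        cs,sn=math.cos(p[2]),math.sin(p[2])
        # p: blade centre, angle of scraper y
        q=[]
        for y,x in ((-18,-11),(-16,-13),(17,-13),(18,-11),(18,11),(17,13),(-16,13),(-18,11)):
            y,x=y/1e3,x/1e3; q.append((p[0]+cs*y+sn*x,p[1]+sn*y-cs*x,tcp[2]+zoff))
        uv=proj(c,q); im=np.zeros(((b-t)*8,(r-l)*8),np.uint8)
        cv2.fillConvexPoly(im,((uv-[l,t]+.5)*8*16).astype(np.int32).reshape(-1,1,2),255,shift=4)
        return cv2.GaussianBlur(im.reshape(b-t,8,r-l,8).mean((1,3))/255,(0,0),.55)
    def f(p):
        m=mask(p)
        x=np.array([p[0],p[1]])
        A=m*I[...,2].max() # blade white
        e=I[...,2]-(m*W+(1-m)*B[...,2]); 
        return np.minimum(np.abs(e),60).__pow__(2).mean()
    W=np.percentile(I[...,2],96)
    a=math.radians(159.4) ; best=None
    for da in (-.05,.05):
        x0=np.array([tcp[0]-.097*math.cos(a),tcp[1]-.097*math.sin(a),a+da])
        rr=minimize(f,x0,method='Nelder-Mead',options=dict(initial_simplex=[x0,x0+[.004,0,0],x0+[0,.004,0],x0+[0,0,.06]],xatol=5e-5,fatol=1e-2))
        if best is None or rr.fun<best.fun: best=rr
    p=best.x; e=np.array([tcp[0],tcp[1]])-p[:2]
    print('blade',p.round(4),np.degrees(p[2]).round(1),'f',best.fun.round(1),'tcp-blade len',np.linalg.norm(e).round(4),'dir',np.degrees(math.atan2(e[1],e[0])).round(2))
    return p
def incam(p,ix):
    t=math.radians(69.3);R_=np.array([[np.cos(t),-np.sin(t)],[np.sin(t),np.cos(t)]])
    q=R_.T@(np.array(p[:2])-ix)-[-.045,0]; print('in seat axes mm',(q*1e3).round(2))
E
python3 - <<'E'
from bf import *
C2=pickle.load(open('C2.pkl','rb'))['scene'];C3=pickle.load(open('C3.pkl','rb'))['scene']
p=fitblade(C2,[.5087,-.0785,.0927],[272,200,292,216]); incam(p,[.5584,-.0503])
p=fitblade(C3,[.5074,-.0779,.0366],[272,213,290,226]); incam(p,[.5584,-.0503])
p=fitblade(C3,[.5074,-.0779,.0366],[272,213,290,226],zoff=-.0025+.011); incam(p,[.5584,-.0503])
E
```

```text
blade [ 0.5998 -0.1114  2.7396] 157.0 f 278.6 tcp-blade len 0.0969 dir 160.16
in seat axes mm [  2.51 -60.34]
blade [ 0.6004 -0.1111  2.8241] 161.8 f 398.6 tcp-blade len 0.0988 dir 160.36
in seat axes mm [  2.99 -60.8 ]
blade [ 0.5996 -0.1125  2.8295] 162.1 f 397.2 tcp-blade len 0.0985 dir 159.4
in seat axes mm [  1.33 -60.5 ]
```

Call:
send_rows --pt "-0.08 -0.03 0 0 0 0.2 1" --pt "0 0 0.1 0 0 0 1" --pt "0 0 0 0 0 0 1" --pt "0 0 0 0 0 0 1"

```text
time_s: 13.88
position: [0.5054, -0.0763, 0.0337]
tcp_rot: [[0.922, -0.386, -0.0], [-0.386, -0.922, 0.0], [-0.0, -0.0, -1.0]]
force: [-0.2, -0.8, -0.5]
opening: 0.335
```

```bash
cat > look.py <<'E'
from bf import *
from ov import *
import sys
tag=sys.argv[1]
s=status.read_state(); p=s['position'];R0=np.array(s['tcp_rot']);print(s['time_s'],np.round(R0,3).tolist(),p,s['force'],s['opening'])
C={n:avg(n,3) for n in ['top','scene']}
pickle.dump(C,open(f'C_{tag}.pkl','wb'))
b=fitblade(C['scene'],p,[272,213,290,226]); incam(b,[.5584,-.0503])
ims=[]
for n,ix,crop in (('scene',(.5584,-.0503),[262,205,296,238]),('top',(.563,-.0503),[288,195,316,228])):
    t=np.radians(69.3); R_=np.array([[np.cos(t),-np.sin(t)],[np.sin(t),np.cos(t)]])
    seat=np.array([*(np.array(ix)+R_@[-.045,0]),p[2]-.0045])
    overlay(C[n],seat,t+np.pi/2,crop,12,f'pics/x.png'); ims.append(cv2.imread('pics/x.png'))
cv2.imwrite(f'pics/L_{tag}.png',np.hstack(ims))
E
python3 look.py 4
```

```text
13.875 [[0.922, -0.386, -0.0], [-0.386, -0.922, 0.0], [-0.0, -0.0, -1.0]] [ 0.50543535 -0.07633966  0.03372039] [-0.17936205 -0.81876538 -0.51446708] 0.33471661980549
blade [ 0.5968 -0.113   2.6435] 151.5 f 395.9 tcp-blade len 0.0984 dir 158.12
in seat axes mm [ -0.1  -58.08]
```

View pics/L_4.png

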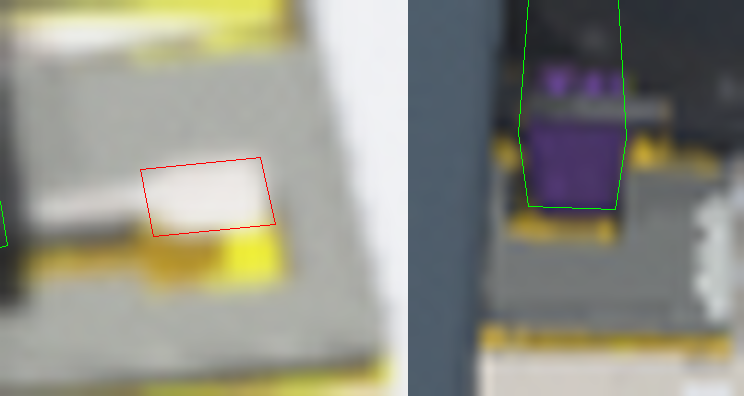

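Call:
send_rows --pt "0.02 0 0.1 0 0 0 1" --pt "0 0 0.1 0 0 0 1" --pt "0 0 0.1 0 0 0 1" --pt "0 0 0.1 0 0 0 1" --pt "0 0 0 0 0 0 1"

```text
time_s: 14.8
position: [0.5057, -0.0765, 0.0235]
tcp_rot: [[0.922, -0.386, -0.001], [-0.386, -0.922, 0.0], [-0.001, -0.0, -1.0]]
force: [-0.2, 0.8, -0.6]
opening: 0.327
```

Call:
send_rows --pt "0 0 0.1 0 0 0 1" --pt "0 0 0 0 0 0 1"

```text
time_s: 15.05
position: [0.5058, -0.0765, 0.0212]
tcp_rot: [[0.922, -0.386, -0.0], [-0.386, -0.922, 0.0], [-0.0, 0.0, -1.0]]
force: [0.6, -0.1, -1.2]
opening: 0.332
```

Call:
send_rows --pt "0 0 0.1 0 0 0 1" --pt "0 0 0 0 0 0 1"

```text
time_s: 15.3
position: [0.5061, -0.0764, 0.0188]
tcp_rot: [[0.922, -0.387, 0.0], [-0.387, -0.922, 0.0], [0.0, -0.0, -1.0]]
force: [1.4, 1.4, -0.2]
opening: 0.33
```

Call:
send_rows --pt "0 0 0.06 0 0 0 1" --pt "0 0 0 0 0 0 1"

```text
time_s: 15.55
position: [0.5062, -0.0765, 0.0175]
tcp_rot: [[0.922, -0.386, 0.001], [-0.386, -0.922, -0.0], [0.001, -0.0, -1.0]]
force: [0.2, 1.8, 2.1]
opening: 0.328
```

```bash
python3 look.py 5
```

```text
15.55 [[0.922, -0.386, 0.001], [-0.386, -0.922, -0.0], [0.001, -0.0, -1.0]] [ 0.50622203 -0.07651052  0.01750085] [0.19731668 1.81829069 2.12687403] 0.328418669060402
blade [ 0.5973 -0.1104  2.9805] 170.8 f 477.9 tcp-blade len 0.0972 dir 159.61
in seat axes mm [  2.57 -57.64]
```

View pics/L_5.png

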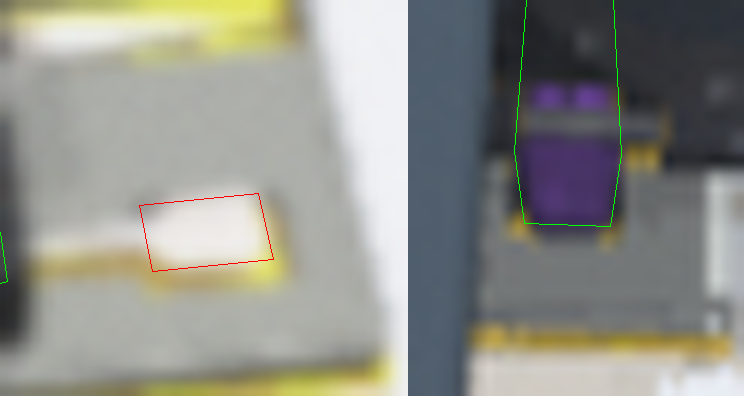

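Contact starts at the nub height, as expected. I'll release to half open so the fingers stay clear of the snips, go up, and look.

Call:
send_rows --pt "0 0 0 0 0 0 0.2" --pt "0 0 0 0 0 0 0" --pt "0 0 0 0 0 0 0" --pt "0 0 -0.5 0 0 0 0" --pt "0 0 -1 0 0 0 0" --pt "0 0 -1 0 0 0 0" --pt "0 0 0 0 0 0 0"

```text
time_s: 16.73
position: [0.5074, -0.0771, 0.082]
tcp_rot: [[0.922, -0.386, 0.005], [-0.386, -0.922, -0.002], [0.005, -0.0, -1.0]]
force: [-0.5, -0.1, 0.1]
opening: 0.498
```

Run:
```python
from ov import *
s=status.read_state(); print(s['time_s'],s['position'],s['force'],s['opening'])
C={n:avg(n,2) for n in ['top','scene']}
import pickle; pickle.dump(C,open('C6.pkl','wb'))
ims=[]
for n,crop in (('scene',[230,180,300,245]),('top',[270,165,340,230])):
    l,t,r,b=crop; ims.append(cv2.resize(C[n]['f'][t:b,l:r].astype(np.uint8),None,fx=5.7,fy=5.7,interpolation=cv2.INTER_CUBIC)[:,:,::-1])
cv2.imwrite('pics/r6.png',np.hstack(ims))
```

```text
16.725 [ 0.50736779 -0.07712187  0.08195842] [-0.48069146 -0.13007738  0.05299196] 0.49826346612678646
```

View pics/r6.png

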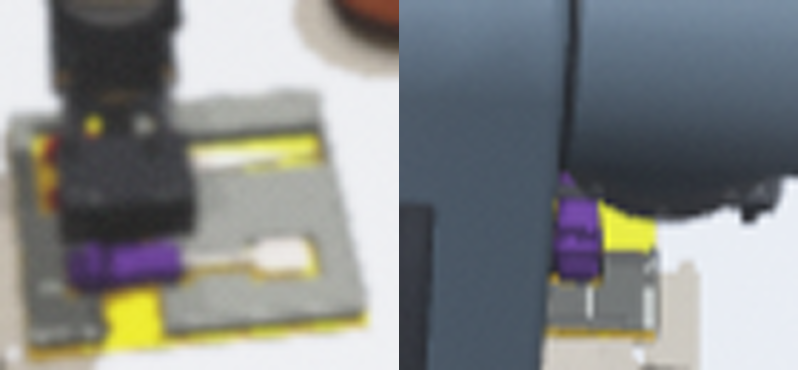

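The scraper lies in its cutout on the nubs. I'll shut the fingers and press on the middle of the handle.

Call:
send_rows --pt "0 0 0 0 0 0 1" --pt "0 0 0 0 0 0 1" --pt "0 0 0 0 0 0 1" --pt "0 0 0 0 0 0 1" --pt "0 0 0.8 0 0 0 1" --pt "0 0 0.8 0 0 0 1" --pt "0 0 0 0 0 0 1"

```text
time_s: 17.8
position: [0.5049, -0.0762, 0.0388]
tcp_rot: [[0.922, -0.386, -0.003], [-0.386, -0.922, 0.001], [-0.003, 0.0, -1.0]]
force: [-1.1, 0.1, -0.3]
opening: 0.005
```

Call:
send_rows --pt "0 0 0.15 0 0 0 1" --pt "0 0 0.1 0 0 0 1" --pt "0 0 0 0 0 0 1"

```text
time_s: 18.18
position: [0.5065, -0.0768, 0.034]
tcp_rot: [[0.922, -0.386, 0.002], [-0.386, -0.922, -0.001], [0.002, -0.0, -1.0]]
force: [1.2, -0.4, 2.2]
opening: 0.006
```

Call:
send_rows --pt "0 0 0.1 0 0 0 1" --pt "0 0 0 0 0 0 1"

```text
time_s: 18.42
position: [0.5057, -0.0765, 0.0309]
tcp_rot: [[0.922, -0.386, -0.0], [-0.386, -0.922, 0.0], [-0.0, -0.0, -1.0]]
force: [0.1, 0.4, -0.5]
opening: 0.007
```

Call:
send_rows --pt "0 0 0.08 0 0 0 1" --pt "0 0 0 0 0 0 1"

```text
time_s: 18.68
position: [0.5058, -0.0765, 0.0294]
tcp_rot: [[0.922, -0.386, -0.0], [-0.386, -0.922, -0.0], [-0.0, 0.0, -1.0]]
force: [-0.3, -0.3, 4.9]
opening: 0.004
```

Call:
send_rows --pt "0 0 0.06 0 0 0 1" --pt "0 0 0 0 0 0 1"

```text
time_s: 18.92
position: [0.5058, -0.0765, 0.0293]
tcp_rot: [[0.923, -0.386, 0.0], [-0.386, -0.923, -0.0], [0.001, 0.0, -1.0]]
force: [-2.5, 0.1, 17.2]
opening: 0.008
```

Call:
send_rows --pt "0 0 0.06 0 0 0 1" --pt "0 0 0 0 0 0 1"

```text
time_s: 19.18
position: [0.5058, -0.0766, 0.0292]
tcp_rot: [[0.923, -0.386, 0.001], [-0.386, -0.923, -0.001], [0.001, 0.0, -1.0]]
force: [-4.2, 1.0, 30.3]
opening: 0.005
```

It hit a firm stop at z = 0.029 m under 30 N, which is exactly the home height. I'll go up and move clear for a check.

Call:
send_rows --pt "0 0 -0.3 0 0 0 1" --pt "0 0 -1 0 0 0 1" --pt "0 0 -1 0 0 0 1" --pt "0 0 -1 0 0 0 1" --pt "0 0 -1 0 0 0 1" --pt "0 0 -1 0 0 0 1" --pt "0 0 -1 0 0 0 1" --pt "0 -1 0 0 0 0 1" --pt "0 -1 0 0 0 0 1" --pt "0 -1 0 0 0 0 1" --pt "0 -1 0 0 0 0 1" --pt "0 -1 0 0 0 0 1"

```text
time_s: 20.68
position: [0.5539, 0.0396, 0.1829]
tcp_rot: [[0.922, -0.386, -0.002], [-0.386, -0.922, 0.0], [-0.002, 0.0, -1.0]]
force: [-0.8, 0.3, -0.0]
opening: 0.002
```

Call:
send_rows --pt "0 -1 0 0 0 0 1" --pt "0 -1 0 0 0 0 1" --pt "0 -1 0 0 0 0 1" --pt "0 -1 0 0 0 0 1" --pt "0 -1 0 0 0 0 1" --pt "0 -1 0 0 0 0 1" --pt "0 -1 0 0 0 0 1" --pt "0 0 0 0 0 0 1"

```text
time_s: 21.68
position: [0.6215, 0.2015, 0.1826]
tcp_rot: [[0.923, -0.384, -0.001], [-0.384, -0.923, -0.0], [-0.001, 0.0, -1.0]]
force: [-0.9, -0.2, -0.1]
opening: 0.0
```

Run:
```python
from ov import *
s=status.read_state(); print(s['time_s'],s['position'],s['force'],s['opening'])
C={n:avg(n,3) for n in ['top','scene']}
ims=[]
for n,ix,crop in (('scene',(.5584,-.0503),[230,185,300,250]),('top',(.563,-.0503),[256,155,326,220])):
    t=np.radians(69.3); R_=np.array([[np.cos(t),-np.sin(t)],[np.sin(t),np.cos(t)]])
    seat=np.array([*(np.array(ix)+R_@[-.045,0]),.006])
    overlay(C[n],seat,t+np.pi/2,crop,5.7,f'pics/x.png'); ims.append(cv2.imread('pics/x.png'))
    l,tt,r,b=crop; V,U=np.mgrid[tt:b,l:r]; I=C[n]['f'][tt:b,l:r]
    pu=((I[...,2]+I[...,0])/2-I[...,1]>30)&(I[...,2]>I[...,0]); C[n]['depth']=C[n]['d']
    P=bydepth(C[n],np.c_[U[pu],V[pu]]); q=(P[:,:2]-seat[:2])@R_
    print(n,pu.sum(),'z',np.percentile(P[:,2],[10,50,90]).round(4),'seat axes mid',q.mean(0).round(4))
    hi=(q[:,1]>.01)&(q[:,1]<.03); lo=(q[:,1]>.05)&(q[:,1]<.07); print(np.median(P[hi,2]),np.median(P[lo,2]))
cv2.imwrite('pics/r7.png',np.hstack(ims))
save(C['scene'],'s7.png')
```

```text
21.675 [0.62153993 0.20152008 0.18259601] [-0.88132243 -0.15963361 -0.09362617] 0.00030441844544640165
scene 101 z [0.0226 0.0261 0.0278] seat axes mid [-0.003   0.0394]
0.025686270641842368 0.026391607142292606
top 137 z [0.0247 0.0277 0.0304] seat axes mid [0.0005 0.0429]
0.027935968024025204 0.02798812845693166
```

View pics/r7.png

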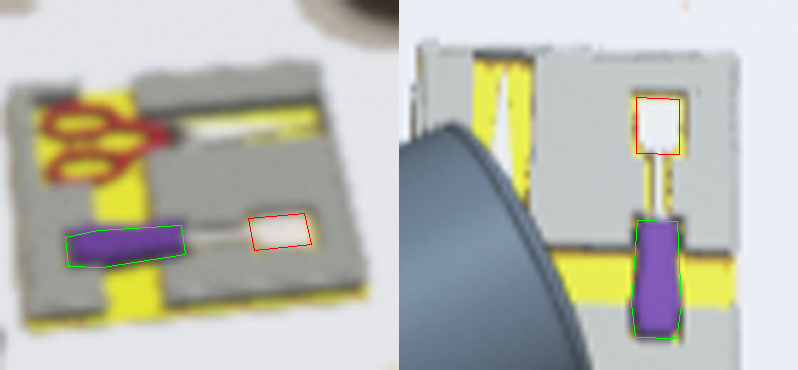

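View pics/s7.png

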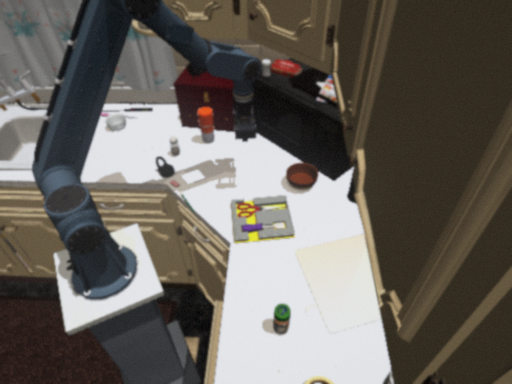

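The scraper matches the home outline in both views, level end to end with its top near 0.028 m. The bystanders are where they were, and the arm is clear.

```bash
python3 -c "
from rig import bot; print(bot.hand_in())"
```

```text
the job is handed in; nothing more can be done
None
```

The scraper is back in its cutout beside the red snips, pressed down to the floor and let go. I handed the job in at about 22 s of the 48 s allowed.

**What I did:** I gripped the scraper across the handle and carried it over. Camera checks above the cutout showed it about 2° and a few mm off, so I corrected that. I then laid it on the nubs, released it, and pressed the middle of the handle with the shut fingers.

**Last checks:**
- **Pressed home:** the press met a hard stop with the fingertips at z = 0.029 m, the height of the handle top when home, and held under 30 N.
- **Position:** afterwards the handle and blade matched the home outline in both camera views.
- **Level:** by depth, the handle top is the same height at both ends to within 1 mm, at 0.026 m (scene) and 0.028 m (top).
- **Surroundings:** the bowl, cup, salt and spice jar looked untouched in the last scene picture. The arm was clear of everything.

**Disagreement:** the two cameras differed by about 4 mm in x throughout. I used averages and comparisons within a single picture. The final depth readings of the handle's position also differ by about 3 mm between the cameras, which I put down to calibration and depth noise.

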